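Fit the lens barrel of the studio's art projector and hold it in its V

TASK

Refit the art projector's lens: lift the loose cover plate off the two pins of the lens bay and lay it flat on the bench, then take the lens barrel from its wooden rest and seat it in the V-block inside the bay, midway along the V, its narrow nose pointing out of the slotted front. Finish while holding the lens there: press it down firmly onto both faces of the V, with about a kilogram of push on top of its own weight, and keep pressing, ready for a colleague to fix the clamp. Drop neither the lens nor the cover, and leave the bottle, the screwdriver and the brush jar where they are.

Things in the scene. Friction and masses are not known exactly. Their poses are not given: they have to be found in the camera images.
- projector: off-white art projector, fixed. Origin on the bench under the middle of the V-block; z up, x along the V to the projector's front. x -215 to -75: closed body, 160 wide (y), 99 high. x -75 to 75: open-topped lens bay, walls 95 high, outside 160 wide, inside 142, floor at z 12. Its front wall (x 67 to 75) has a slot 60 wide, open at the top, sill 32 high
- pin_a (a point): foot of one upright pin, on the bay rim: projector x 52, y 63, z 95. Pin 6 in diameter, 12 high, on a corner boss 20 x 18 that fills the bay's corner up to the rim
- pin_b (a point): foot of the other pin, same size, on the same kind of boss: projector x -60, y -63, z 95
- v_seat (a point): point on the lens axis midway along the V when the lens lies home: 60 above the projector's origin, same axes. Aluminium 90 degree V along x, its upper edges 48 apart and 4 below the seat axis. The V exists on two cheeks only, x -38 to -24 and 24 to 38; between them it is cut away down to z 22, free for the fingers; 50 mm free beside the barrel to each bay wall
- v_left: the two coplanar V faces on the +y side, a rigid part of the projector (origin and axes as the projector's)
- v_right: the two coplanar V faces on the -y side, a rigid part of the projector (origin and axes as the projector's)
- cover: loose flat grey cover plate 142 x 160 x 4 (x, y, z), about 0.22 kg, at first lying on the bay's rim with its two 8 mm holes over the pins, axes as the projector's. Origin at the centre of its underside. In the middle of its top stands a black grip bar 56 long (x), 12 wide (y), its top 26 above the origin. It must rise 12 mm straight up to clear the pins
- lens: black lens barrel, a stepped cylinder along its x, about 0.25 kg. Origin on its axis: the 40 mm diameter barrel runs from x -55 to 40, the narrow nose, 32 in diameter, from x 40 to 75. At first it lies level in the rest, its axis 38 above the bench, origin over the rest's origin, nose to the rest's +x; lift it straight up
- lens_nose (a point): centre of the front face of the lens's narrow nose, 75 mm along +x from the lens origin
- lens_rest: wooden lens rest, does not move: a plywood base 125 x 90 x 8 with two notched cheeks 50 wide and 29 high, at x -43 to -29 and 23 to 37; between them is only the base, free for the fingers. Origin under its centre, x along the lens
- paint_bottle: bystander: upright plastic paint bottle, 44 in diameter, 115 high, origin at its foot. Leave alone
- screwdriver: bystander: screwdriver lying on the bench. Leave alone
- brush_jar: bystander: white jar 72 in diameter, 75 high, with brushes standing up to 200 mm, origin at its foot. Leave alone
Mind the look-alikes: they are no part of the job. What is shaped like the lens but pink or purple is not meant.

How it is judged:
By the outcome, as a careful person would: the job done as asked, in the order asked, and still so for the second after the job is handed in, while the arm keeps its last pose, push and grip.
It also fails if it takes over 53 s, if anything falls off the work surface, if the arm or the gripper's body presses on something with over 40 N, if the wrist force passes 120 N, or if a joint passes its speed limit or range.

ROBOT

A 6-joint arm with a two-finger parallel gripper is mounted at the origin on the work surface. World frame = base frame: x ahead of the robot, y to its left, z up, the work surface at z = 0. Lengths are in m, angles in rad, forces in N, time in s.
With the tool pointing down it reaches from about 0.25 to 0.8 m from the base axis. Payload 8.5 kg.
Tool frame: the origin (TCP) lies at the very end of the fingers, on their centre line; the grasp point (between the pads) lies 19 mm behind it; z points along the fingers, y is the line along which they close (so a half turn about z gives the same grasp; the last joint's range is limited). The gripper opens to 85 mm and grips with 20 to 120 N. Pads are 22 mm wide; open, the fingers measure 114 mm over their backs; the gripper's body (76 mm by 85 mm) begins 54 mm behind the grasp point. The pads swing forward as they close: fully open they stand 13 mm farther back than shut.
Start: joints at [-1.273, 0.238, -0.013, 1.319, 0, 1.571], TCP at [0.154, -0.502, 0.231] pointing down, gripper open.
Joint ranges: [-2.66, 2.66], [-1.03, 1.9], [-1.14, 1.46], [-1.82, 2.27], [-1.45, 1.34], [-3.14, 3.14]. Speed limits (rad/s): [2.22, 2.22, 2.79, 3.14, 3.14, 3.14].

INTERFACE

Orientations are given as a unit quaternion [w, x, y, z].
In Python, from workcell import r gives the robot as it stands.
- The arm moves only by the tool arm_command, never from a script. Its argument "deltas" is one flat list of numbers, 7 for each row, row after row: the shift along the world's x, y, z in units of 40 mm (1.0 is 40 mm), then the turn, a rotation vector about the world's x, y, z in units of pi rad (1.0 is pi rad), then the closure, from 0 (fully open) to 1 (shut). In form: [tx, ty, tz, wx, wy, wz, hand, tx, ty, tz, wx, wy, wz, hand, ...]. A call has exactly 8 rows; each row shifts and turns the commanded pose from where the row before left it; what a row does not reach is not made up. A row lasts 1/8 s, in which the tool goes at most 62.5 mm and 10.7 degrees, less where a joint would pass 70% of its speed; a pose out of reach is approached as far as the arm can. A call with a number of a shift or a turn outside -1 to 1 is refused whole. A call with a gripper value outside its range is refused whole. The fingers move at their own pace and stop on an object; "newtons" is the grip in N (left out, the last holds). Time passes only in rows, so rows that do not move let the fingers close, or fill a call up. It gives the time, the measured TCP pose, the force, the opening and the grip force at its end, in the units of the state.
- r.sense(): the state, without advancing time (a new reading comes with each control period).
- r.camera(name): name is "scene" or "top" or "wrist"; returns the picture (400x640x3 uint8, red, green, blue); there is no depth.
- r.camera_params(name): a dict with "mtx" (3x3 intrinsics, pixels), "R" (3x3) and "t" (3): a world point X has camera coordinates R X + t. Camera axes: x right, y down, z forward; pixel columns grow to the right and rows downward; lengths in m; the calibration is good to about 2 mm. A picture is of the moment at which its call begins: read the wrist's pose just before it. camera_params takes no time and is no camera call; for the wrist camera it gives the pose at the moment of the call.
- r.job_done(): hands the job in; it is judged then, once.
The state is a dict: "time": time; "joints": joint angles; "joint_vel": joint speeds; "joint_efforts": joint torques, N m; "eef_pos": TCP position; "eef_rot": TCP orientation; "force": force on the tool from outside, world axes, zero at the start; "wrist_torque": the same for the moment, N m; "width": finger opening in m; "grip_force": force on a finger pad.
Only numpy, scipy, OpenCV 4.12 (cv2) and the standard library are available. Lean on these libraries where they do the work, as an engineer would, in place of code of your own. Each camera call takes 0.05 s, during which the arm holds its last target. There are 200 camera calls.

## Working session

There is one attempt and no reset: what is moved stays moved. The work goes in short steps, Python scripts to look and compute and a tool call to move; the robot and the scene stay as the last step left them, time stands still between calls to the robot, and variables do not carry over. Pictures are saved under pics/ and viewed, at most 10 in all, crops included, and the job is handed in when it is done.

Besides the shell and the picture viewer there is one more tool, called after "Request:" in YAML: its name, and indented under it one key for each argument. arm_command: Moves the arm, as the interface text tells. Its arguments: {"type":"object","properties":{"deltas":{"type":"array","items":{"type":"number"}},"newtons":{"type":"number"}},"required":["deltas"]}

```bash
mkdir -p pics; python3 - <<'E'
from workcell import r
import cv2
for n in("scene","top"):
    im=r.camera(n); cv2.imwrite(f"pics/{n}0.png",im[:,:,::-1])
    p=r.camera_params(n); print(n,p["mtx"].round(1).tolist(),p["R"].round(4).tolist(),p["t"].round(4).tolist())
s=r.sense(); print({k:s[k] for k in("time","eef_pos","eef_rot","force","width")})
E
```

```text
scene [[506.7, 0.0, 312.0], [0.0, 506.7, 198.8], [0.0, 0.0, 1.0]] [[-0.2776, 0.9607, -0.0085], [0.5411, 0.1491, -0.8277], [-0.7938, -0.2344, -0.5612]] [0.1294, -0.2373, 1.8468]
top [[378.8, 0.0, 318.4], [0.0, 378.8, 197.5], [0.0, 0.0, 1.0]] [[-0.0184, -0.9998, 0.001], [-0.9991, 0.0184, -0.0387], [0.0387, -0.0017, -0.9992]] [0.0355, 0.5556, 1.2835]
{'time': 0.1, 'eef_pos': array([ 0.15392225, -0.50152321,  0.23072302]), 'eef_rot': array([-6.72651099e-04,  9.88939047e-01,  1.48320931e-01, -1.01838616e-04]), 'force': array([-0.91438212, -0.59725874,  0.3773643 ]), 'width': 0.08547725366020036}
```

View pics/top0.png

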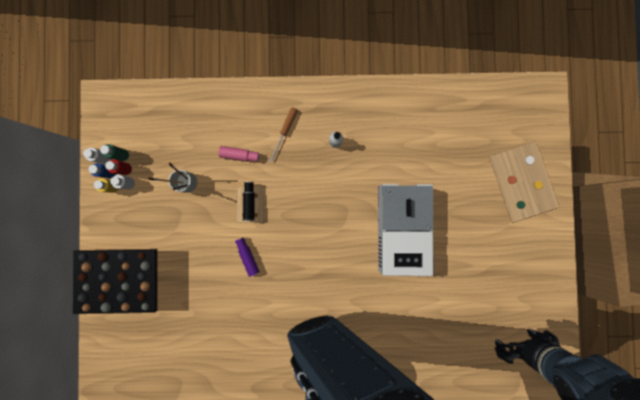

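View pics/scene0.png

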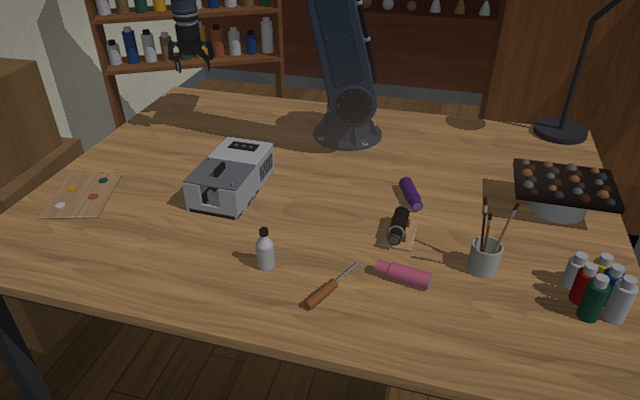

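The top view shows the projector at about (407,230) with its bay and cover at the top (407,208), front facing +x. The lens in its rest is at (249,201), the pink and purple decoys at (240,154) and (247,257), the bottle at (337,140) and the jar at (182,180). Next I'll zoom in.

```bash
python3 - <<'E'
import cv2,numpy as np
im=cv2.imread("pics/top0.png")
a=cv2.resize(im[175:285,370:445],None,fx=5,fy=5,interpolation=cv2.INTER_CUBIC)
b=cv2.resize(im[170:235,225:275],None,fx=8,fy=8,interpolation=cv2.INTER_CUBIC)
o=np.zeros((550,790,3),np.uint8);o[:,:375]=a;o[:520,385:785]=b
cv2.imwrite("pics/crop1.png",o)
E
cat > h.py <<'E'
import numpy as np,cv2
from workcell import r
def ray(p,u,z):
    "world point on plane z seen at pixel u"
    M=np.linalg.inv(p["mtx"]@p["R"]); d=M@np.array([u[0],u[1],1.]); c=-p["R"].T@p["t"]
    return c+d*(z-c[2])/d[2]
def proj(p,X):
    x=(p["R"]@np.atleast_2d(X).T).T+p["t"]; x=x@np.asarray(p["mtx"]).T; return x[:,:2]/x[:,2:]
E
```

```text
(no output)
```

View pics/crop1.png

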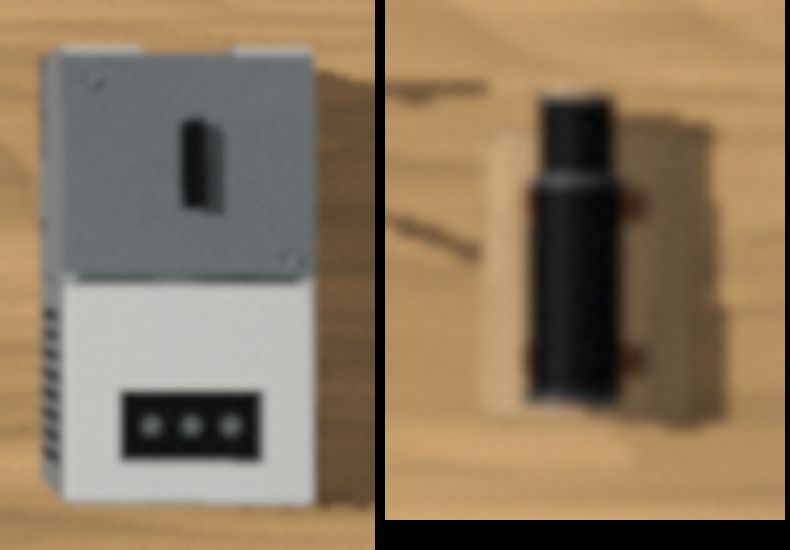

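The crop shows the cover and body outline of the projector with x running up and very little tilt. The lens nose points up, with its tip at crop (577,95) and the barrel's rear at (574,403). The pins are at crop (95,82) and (291,260).

```bash
python3 - <<'E'
from h import *
p=r.camera_params("top")
A=lambda x,y:((x-.5)/5+370-.4,(y-.5)/5+175-.4)
B=lambda x,y:((x-385)/8+225-.5,y/8+170-.5)
# pins mid z .1; body rear corners z .099, cover/body line
for n,u,z in[("pinA",(95,81),.107),("pinB",(292,260),.107),("rearL",(63,502),.099),("rearR",(315,502),.099),("covFL",(62,53),.103),("covFR",(315,53),.103),("covRL",(62,277),.103),("covRR",(315,277),.103),("gripT",(195,120),.121),("gripB",(195,210),.121)]:
    print(n,ray(p,A(*u),z).round(4))
for n,u,z in[("noseL",(543,95),.038),("noseR",(613,95),.038),("stepL",(534,182),.038),("stepR",(620,182),.038),("rearL",(528,403),.038),("rearR",(620,403),.038),("baseRL",(482,415),.008),("baseFL",(490,130),.008)]:
    print(n,ray(p,B(*u),z).round(4))
E
```

```text
pinA [ 0.5699 -0.1969  0.107 ]
pinB [ 0.4545 -0.3183  0.107 ]
rearL [ 0.3043 -0.1713  0.099 ]
rearR [ 0.3014 -0.3306  0.099 ]
covFL [ 0.5883 -0.1771  0.103 ]
covFR [ 0.5853 -0.3379  0.103 ]
covRL [ 0.4463 -0.1736  0.103 ]
covRR [ 0.4434 -0.3336  0.103 ]
gripT [ 0.5435 -0.2562  0.121 ]
gripB [ 0.4874 -0.2546  0.121 ]
noseL [0.6137 0.2726 0.038 ]
noseR [0.6132 0.2433 0.038 ]
stepL [0.5773 0.2768 0.038 ]
stepR [0.5766 0.2408 0.038 ]
rearL [0.485  0.2802 0.038 ]
rearR [0.4843 0.2419 0.038 ]
baseRL [0.4798 0.3059 0.008 ]
baseFL [0.6016 0.3013 0.008 ]
```

Request:
arm_command:
  deltas: [1,0.77,0.3,0,0,-0.0505,0,1,0.77,0.3,0,0,-0.0505,0,1,0.77,0,0,0,0,0,1,0.77,0,0,0,0,0,1,0.77,0,0,0,0,0,1,0.77,0,0,0,0,0,1,0.77,0,0,0,0,0,0.8,0.77,0,0,0,0,0]

```text
time: 1.1
eef_pos: [0.4673, -0.2541, 0.2549]
eef_rot: [-0.0, 1.0, -0.01, -0.0]
force: [-0.1, -0.3, 0.5]
width: 0.0853
grip_force: 0.0
```

```bash
python3 - <<'E'
from h import *
s=r.sense();print(s["time"],s["eef_pos"],s["eef_rot"],s["joints"])
p=r.camera_params("wrist");im=r.camera("wrist");cv2.imwrite("pics/w1.png",im[:,:,::-1])
np.savez("w1.npz",**{k:np.array(v) for k,v in p.items()})
c=-p["R"].T@p["t"];print(c,p["R"][2],p["mtx"])
o=np.array([.516,-.2555]);
for q in[(52,63,107),(-60,-63,107),(28,0,122),(-28,0,122)]:
    a=-.02;R=np.array([[np.cos(a),-np.sin(a)],[np.sin(a),np.cos(a)]])
    X=np.r_[o+R@np.array(q[:2])/1e3,q[2]/1e3];print(q,proj(p,X))
E
```

```text
1.1 [ 0.46728476 -0.25412387  0.25485461] [-1.87510069e-04  9.99954474e-01 -9.53729794e-03 -2.33822153e-04] [-4.98158872e-01  2.44137767e-01  5.46563101e-02  1.38190383e+00
  1.11619095e-04  2.66250863e+00]
[ 0.55036687 -0.2558068   0.39717987] [-0.32127668  0.00551474 -0.94696931] [[321.32729448   0.         323.09930192]
 [  0.         321.32729448 201.67298094]
 [  0.           0.           1.        ]]
(52, 63, 107) [[247.97970961  70.40577823]]
(-60, -63, 107) [[389.54103647 197.56519241]]
(28, 0, 122) [[323.23737116 100.86627486]]
(-28, 0, 122) [[323.23061346 168.05159545]]
```

View pics/w1.png

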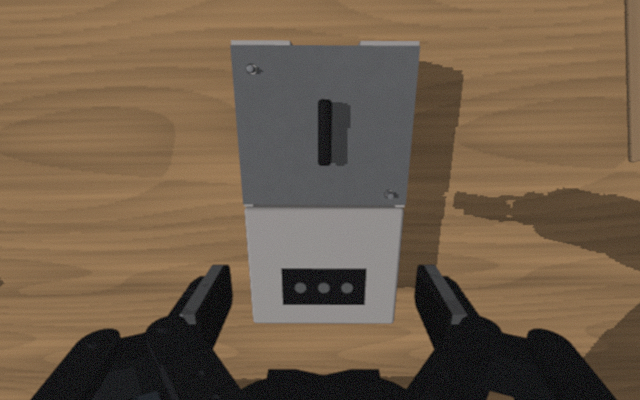

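Wrist view: pins at (251,70) and (391,195), the bar spanning (325,99) to (325,166), cover corners at (231,45), (419,45), (407,206) and (243,205). I'll fit the pose to these.

```bash
python3 - <<'E'
from h import *
from scipy.optimize import least_squares
p=dict(np.load("w1.npz"))
# (proj x,y,z),(u,v)
P=[((52,63,105),(251,69.5)),((-60,-63,105),(391,194.5)),((-71,80,99),(243.5,205)),((-71,-80,99),(406.5,206)),((71,80,99),(231.5,45.5)),((71,-80,99),(419.5,45.5)),((-215,80,99),(253,322)),((-215,-80,99),(394,322))]
M=np.array([a for a,b in P])/1e3;U=np.array([b for a,b in P])
def W(q):
    c,s=np.cos(q[2]),np.sin(q[2]);return np.c_[q[0]+c*M[:,0]-s*M[:,1],q[1]+s*M[:,0]+c*M[:,1],M[:,2]]
f=lambda q:(proj(p,W(q))-U).ravel()
s=least_squares(f,[.516,-.2555,-.02],x_scale=[.01,.01,.01],loss="soft_l1");print(s.x,f(s.x).round(1).reshape(-1,2).tolist())
for u,z in(((325,99.5),.125),((325.5,166),.125)):print(ray(p,u,z))
E
```

```text
[ 0.51699214 -0.25734135 -0.02337169] [[-0.2, -0.5], [-0.1, 1.6], [-0.1, -0.5], [-0.4, -1.1], [-1.0, -0.5], [1.2, 0.2], [0.1, 3.2], [1.1, 3.5]]
[ 0.54508793 -0.25750097  0.125     ]
[ 0.490449   -0.25694123  0.125     ]
```

Request:
arm_command:
  deltas: [0.63,-0.07,-0.4,0,0,-0.0014,0,0.63,0,-0.8,0,0,0,0,0,0,-1,0,0,0,0,0,0,-1,0,0,0,0,0,0,-0.6,0,0,0,0,0,0,0,0,0,0,1,0,0,0,0,0,0,1,0,0,0,0,0,0,1]
  newtons: 60

```text
time: 2.15
eef_pos: [0.5171, -0.2587, 0.1046]
eef_rot: [0.0, 1.0, -0.012, 0.001]
force: [0.5, -0.7, -0.2]
width: 0.032
grip_force: 0.0
```

Request:
arm_command:
  deltas: [0,0.02,-0.04,0,0,0,1,0,0,0,0,0,0,1,0,0,0,0,0,0,1,0,0,0,0,0,0,1,0,0,0,0,0,0,1,0,0,0.1,0,0,0,1,0,0,0.2,0,0,0,1,0,0,0.4,0,0,0,1]

```text
time: 3.15
eef_pos: [0.5159, -0.2575, 0.1301]
eef_rot: [-0.0, 1.0, -0.012, -0.001]
force: [-1.2, -1.0, -1.4]
width: 0.0106
grip_force: 58.9
```

Request:
arm_command:
  deltas: [0,0,0.5,0,0,0,1,-0.1,0.3,0.2,0,0,0,1,-0.1,0.6,0,0,0,0,1,-0.1,0.9,0,0,0,0,1,-0.1,1,0,0,0,0,1,0,1,0,0,0,0,1,0,1,0,0,0,0,1,0,0.8,0,0,0,0,1]

```text
time: 4.15
eef_pos: [0.4988, -0.0307, 0.1571]
eef_rot: [-0.0, 1.0, -0.011, -0.001]
force: [1.3, -0.2, -2.0]
width: 0.0108
grip_force: 59.1
```

```bash
python3 - <<'E'
from h import *
s=r.sense();print(s["time"],s["eef_pos"],s["force"],s["width"],s["grip_force"],s["wrist_torque"])
im=r.camera("scene")[100:300,150:500];im2=r.camera("top")[90:290,230:450]
o=np.hstack([cv2.resize(im,(700,400)),])
cv2.imwrite("pics/s2.png",np.vstack([cv2.resize(im,(490,280)),cv2.resize(im2,(490,280))])[:,:,::-1])
E
```

```text
4.15 [ 0.49879443 -0.03067554  0.15712725] [ 1.32882799 -0.19571551 -2.00756298] 0.010844521952089596 59.05958533287048 [-0.00550802 -0.0374105  -0.02530025]
```

View pics/s2.png

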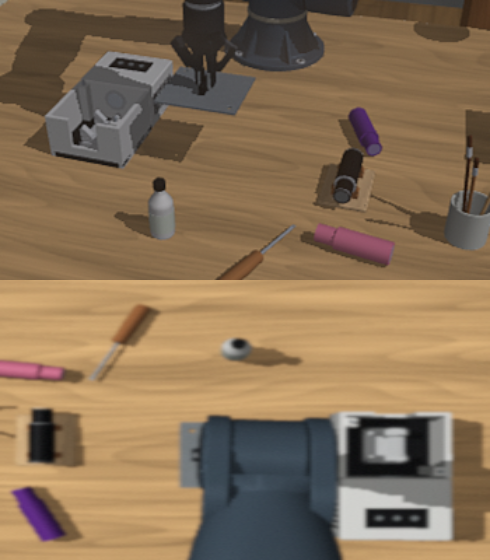

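Cover held level over clear bench; lowering.

Request:
arm_command:
  deltas: [0,0,-0.4,0,0,0,1,0,0,-0.8,0,0,0,1,0,0,-1,0,0,0,1,0,0,-0.8,0,0,0,1,0,0,-0.4,0,0,0,1,0,0,-0.1,0,0,0,1,0,0,-0.05,0,0,0,1,0,0,0,0,0,0,1]

```text
time: 5.25
eef_pos: [0.5007, -0.0334, 0.0163]
eef_rot: [0.0, 1.0, -0.012, 0.0]
force: [-0.1, 0.5, -1.3]
width: 0.0104
grip_force: 59.0
```

Bottom about 8 mm up; easing down.

Request:
arm_command:
  deltas: [0,0,-0.06,0,0,0,1,0,0,-0.05,0,0,0,1,0,0,-0.04,0,0,0,1,0,0,-0.03,0,0,0,1,0,0,-0.02,0,0,0,1,0,0,-0.02,0,0,0,1,0,0,0,0,0,0,1,0,0,0,0,0,0,1]

```text
time: 6.25
eef_pos: [0.5004, -0.0335, 0.0077]
eef_rot: [-0.0, 1.0, -0.012, 0.0]
force: [-5.6, 0.7, 11.3]
width: 0.0108
grip_force: 60.9
```

Request:
arm_command:
  deltas: [0,0,0.02,0,0,0,1,0,0,0,0,0,0,0,0,0,0,0,0,0,0,0,0,0,0,0,0,0,0,0,0.3,0,0,0,0,0,0,0.8,0,0,0,0,0,0,1,0,0,0,0,0,0.4,1,0,0,0,0]

```text
time: 7.25
eef_pos: [0.5004, -0.0179, 0.1337]
eef_rot: [0.0, 1.0, -0.013, 0.0]
force: [1.6, -0.6, -0.3]
width: 0.0854
grip_force: 0.0
```

Request:
arm_command:
  deltas: [-0.05,0.95,0.6,0,0,0,0,-0.05,1,0.6,0,0,0,0,-0.05,1,0.5,0,0,0,0,-0.05,1,0.3,0,0,0,0,-0.05,1,0,0,0,0,0,0,0.9,0,0,0,0,0,0,0.7,0,0,0,0,0,0,0,0,0,0,0,0]

```text
time: 8.25
eef_pos: [0.5008, 0.1149, 0.2111]
eef_rot: [-0.053, 0.995, 0.081, -0.006]
force: [0.6, -0.6, 0.7]
width: 0.0861
grip_force: 0.0
```

```bash
python3 - <<'E'
from h import *
s=r.sense();print(s["time"],s["eef_pos"],s["eef_rot"],s["joints"])
p=r.camera_params("wrist");im=r.camera("wrist");cv2.imwrite("pics/w2.png",im[:,:,::-1])
np.savez("w2.npz",**{k:np.array(v) for k,v in p.items()})
E
```

```text
8.25 [0.50078697 0.11485534 0.21105825] [-0.05298485  0.99527514  0.08117162 -0.00558246] [ 0.1618891   0.2276178  -0.08436741  1.26142837  0.10657471  3.14058844]
```

View pics/w2.png

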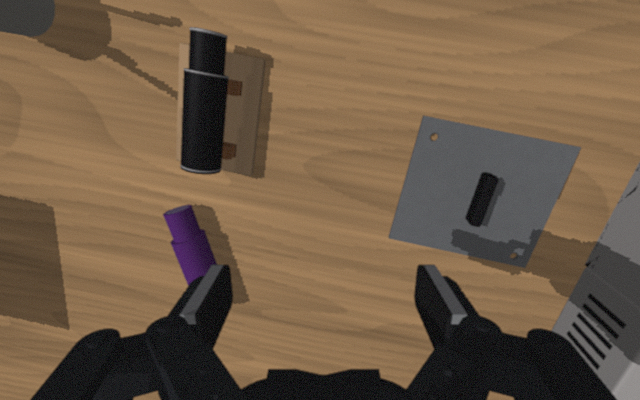

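The wrist view shows that joint 6 hit its limit (tool tilted slightly), so I need to take the half turn. The cover lies flat with its bar at (482,200). The lens runs from its nose at (209,32) to its rear at (203,172).

```bash
python3 - <<'E'
from h import *
from scipy.spatial.transform import Rotation as Ro
p=dict(np.load("w2.npz"));im=cv2.imread("pics/w2.png")
m=(im.max(2)<62).astype(np.uint8);m[:,:150]=0;m[:,260:]=0;m[185:]=0
n,l,st,ce=cv2.connectedComponentsWithStats(m);k=1+st[1:,4].argmax();print(st[k])
m=l==k
for v in(40,60,85,100,120,140,155):
    c=np.where(m[v])[0];print(v,c.min(),c.max(),ray(p,((c.min()+c.max())/2,v),.038).round(4))
for n,u,z in[("noseTop",(209,30),.05),("noseaxis",(209,31),.038),("rear",(203,173),.038),("stepTop",(206,71),.058)]:print(n,ray(p,u,z).round(4))
for u in[(423,116),(580,149),(525,265),(389,238)]:print("cov",ray(p,u,.004).round(4))
s=r.sense();R=Ro.from_quat(np.roll(s["eef_rot"],-1))
T=Ro.from_euler("z",-.0235)*Ro.from_euler("x",np.pi)
print((T*R.inv()).as_rotvec()/np.pi, R.as_matrix().round(3))
E
```

```text
[ 181   31   51  143 5416]
40 191 225 [0.6075 0.2582 0.038 ]
60 190 224 [0.5904 0.2585 0.038 ]
85 184 227 [0.568  0.2591 0.038 ]
100 184 225 [0.554  0.2595 0.038 ]
120 183 224 [0.5347 0.2598 0.038 ]
140 182 222 [0.5145 0.2607 0.038 ]
155 182 222 [0.4991 0.2601 0.038 ]
noseTop [0.6147 0.2521 0.05  ]
noseaxis [0.6151 0.2576 0.038 ]
rear [0.48   0.2584 0.038 ]
stepTop [0.5809 0.2498 0.058 ]
cov [0.573  0.0444 0.004 ]
cov [ 0.5677 -0.1157  0.004 ]
cov [ 0.4313 -0.111   0.004 ]
cov [0.4323 0.0469 0.004 ]
[-0.03370936 -0.0031268  -0.05899378] [[ 0.987  0.16  -0.02 ]
 [ 0.161 -0.981  0.104]
 [-0.002 -0.106 -0.994]]
```

Request:
arm_command:
  deltas: [0,0,0.2,-0.0332,-0.0064,0.045,0,0,0.3,0,0,0,0.058,0,0,0.3,0,0,0,0.058,0,0.2,0.6,0,0,0,0.058,0,0.2,0.6,0,0,0,0.058,0,0.2,0.6,0,0,0,0.058,0,0.2,0.6,0,0,0,0.058,0,0.14,0.6,0,0,0,0.058,0]

```text
time: 9.3
eef_pos: [0.5388, 0.2583, 0.2195]
eef_rot: [0.002, 0.703, 0.711, -0.002]
force: [-0.1, 0.3, 0.6]
width: 0.0851
grip_force: 0.0
```

Request:
arm_command:
  deltas: [0,0,0,0,0,0.058,0,0,0,0,0,0,0.058,0,0,0,0,0,0,0.058,0,0,0,0,0,0,0.058,0,0,0,0,0,0,0.058,0,0,0,0,0,0,0.058,0,0,0,0,0,0,0.058,0,0,0,0,0,0,0.058,0]

```text
time: 10.3
eef_pos: [0.5385, 0.2574, 0.2195]
eef_rot: [0.003, 0.05, 0.999, -0.001]
force: [0.5, 0.2, -0.3]
width: 0.0855
grip_force: 0.0
```

```bash
cat >> h.py <<'E'
from scipy.spatial.transform import Rotation as Ro
def todo(xyz,yaw):
    "deltas still to go to a vertical tool pose, in move units"
    s=r.sense();R=Ro.from_quat(np.roll(s["eef_rot"],-1))
    T=Ro.from_euler("z",yaw)*Ro.from_euler("x",np.pi)
    print("t",s["time"],"pos",s["eef_pos"].round(4),"d",((np.array(xyz)-s["eef_pos"])/.04).round(3),"w",((T*R.inv()).as_rotvec()/np.pi).round(4),"F",s["force"].round(1),"w/g",s["width"],s["grip_force"],"j",s["joints"].round(2))
E
python3 -c "
from h import *
todo([.5385,.2596,.0195],np.pi-.022)"
```

```text
t 10.3 pos [0.5385 0.2574 0.2195] d [ 1.000e-03  5.400e-02 -5.001e+00] w [0.0004 0.0017 0.025 ] F [ 0.5  0.2 -0.3] w/g 0.08550737715330405 0.0 j [ 0.45  0.36  0.14  1.34 -0.    0.55]
```

Request:
arm_command:
  deltas: [0,0.054,-0.5,0.0004,0.0017,0.025,0,0,0,-1,0,0,0,0,0,0,-1,0,0,0,0,0,0,-1,0,0,0,0,0,0,-0.8,0,0,0,0,0,0,-0.5,0,0,0,0,0,0,-0.2,0,0,0,0,0,0,0,0,0,0,0]

```text
time: 11.3
eef_pos: [0.5384, 0.2599, 0.0196]
eef_rot: [-0.0, 0.014, 1.0, 0.0]
force: [0.6, 0.0, 0.2]
width: 0.0854
grip_force: 0.0
```

```bash
python3 - <<'E'
from h import *
todo([.5385,.2596,.0195],np.pi-.022)
p=r.camera_params("wrist");im=r.camera("wrist");cv2.imwrite("pics/w3.png",im[:,:,::-1])
np.savez("w3.npz",**{k:np.array(v) for k,v in p.items()})
E
```

```text
t 11.3 pos [0.5384 0.2599 0.0196] d [ 0.003 -0.008 -0.004] w [-0.     -0.0001  0.0018] F [0.6 0.  0.2] w/g 0.08538837891344744 0.0 j [ 0.45  0.5  -0.18  0.88  0.    0.48]
```

View pics/w3.png

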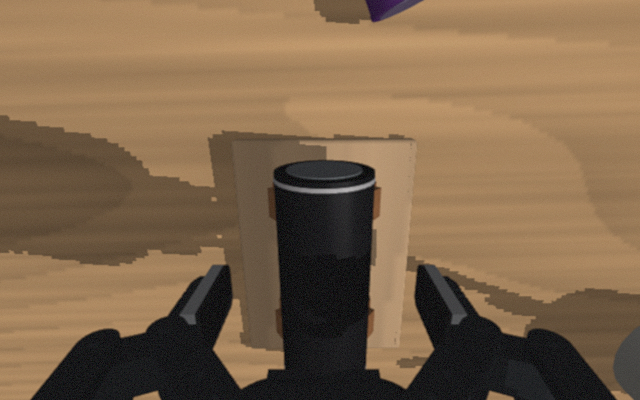

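Barrel centred between the fingers (274–375 against 231–416); the rear rim's centre is at (324.5,177). Closing.

Request:
arm_command:
  deltas: [0,0,0,0,0,0.0018,1,0,0,0,0,0,0,1,0,0,0,0,0,0,1,0,0,0,0,0,0,1,0,0,0,0,0,0,1,0,0,0.1,0,0,0,1,0,0,0.3,0,0,0,1,0,0,0.6,0,0,0,1]
  newtons: 80

```text
time: 12.35
eef_pos: [0.5377, 0.2599, 0.0599]
eef_rot: [-0.001, 0.011, 1.0, -0.0]
force: [0.6, -0.4, -1.2]
width: 0.0379
grip_force: 80.4
```

```bash
python3 - <<'E'
from h import *
p=dict(np.load("w3.npz"))
print("rear face centre",ray(p,(324.5,177),.038))
todo([.516,-.2573,.2],np.pi-.0235)
E
```

```text
rear face centre [0.48745513 0.26162983 0.038     ]
t 12.35 pos [0.5377 0.2599 0.0599] d [ -0.542 -12.93    3.503] w [ 0.0001 -0.0005 -0.0006] F [ 0.6 -0.4 -1.2] w/g 0.03789011923230243 80.42168855667114 j [ 0.45  0.46 -0.13  0.98  0.    0.47]
```

Request:
arm_command:
  deltas: [0,-0.3,1,0,0,0,1,0,-0.6,0.9,0,0,0,1,-0.1,-0.9,0.6,0,0,0,1,-0.1,-1,0,0,0,0,1,-0.1,-1,0,0,0,0,1,-0.1,-1,0,0,0,0,1,-0.1,-1,0,0,0,0,1,0,-1,0,0,0,0,1]

```text
time: 13.35
eef_pos: [0.518, -0.0129, 0.1606]
eef_rot: [0.0, 0.011, 1.0, 0.0]
force: [0.1, -0.1, -2.2]
width: 0.0384
grip_force: 80.5
```

Request:
arm_command:
  deltas: [0,-1,0,0,0,0,1,0,-1,0,0,0,0,1,0,-1,0,0,0,0,1,0,-1,0,0,0,0,1,0,-0.9,0,0,0,0,1,0,-0.6,0,0,0,0,1,0,-0.4,0,0,0,0,1,0,-0.2,0,0,0,0,1]

```text
time: 14.35
eef_pos: [0.5183, -0.2562, 0.16]
eef_rot: [0.0, 0.011, 1.0, 0.0]
force: [-0.7, 0.1, -1.8]
width: 0.0377
grip_force: 80.6
```

```bash
python3 - <<'E'
from h import *
todo([.516,-.2573,.105],np.pi-.0235)
p=r.camera_params("wrist");im=r.camera("wrist");cv2.imwrite("pics/w4.png",im[:,:,::-1])
np.savez("w4.npz",**{k:np.array(v) for k,v in p.items()})
E
```

```text
t 14.35 pos [ 0.5183 -0.2562  0.16  ] d [-0.058 -0.028 -1.375] w [-0.0002  0.0001 -0.0005] F [-0.7  0.1 -1.8] w/g 0.037714379374901394 80.56732177734375 j [-0.46  0.36 -0.02  1.19  0.   -0.44]
```

View pics/w4.png

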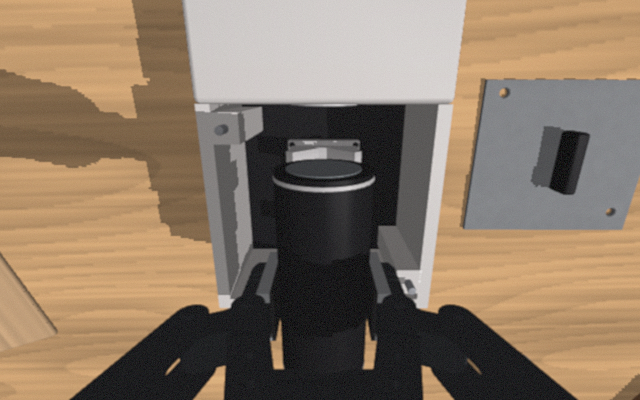

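Holding the lens over the bay: rear rim rows 160–190, centre column 324.5; rear V cheek columns 286–361 at row 141. The bay walls frame it, with pin_b's boss at (221,128).

```bash
python3 - <<'E'
from h import *
p=dict(np.load("w4.npz"));T=np.array([.5183,-.2562,.16])
def rel(X):return (X-T).round(4)
print("cam",-p["R"].T@p["t"]-T)
for u,z in(((324.5,190),.199),((324.5,161),.159),((324.5,175),.179)):print("lens rear rel TCP",rel(ray(p,u,z)))
for u,z in(((324,141),.056),((286,141),.056),((361,141),.056),((195,103),.099),((452,103),.099),((221,129),.107)):
    X=ray(p,u,z);c,s=np.cos(-.0235),np.sin(-.0235);d=X[:2]-[.517,-.2573]
    print(u,X.round(4),"proj",np.r_[c*d[0]+s*d[1],-s*d[0]+c*d[1]].round(4))
E
```

```text
cam [-0.08301149  0.00166321  0.14233592]
lens rear rel TCP [-0.0518  0.0013  0.039 ]
lens rear rel TCP [-0.0534  0.0015 -0.001 ]
lens rear rel TCP [-0.0519  0.0014  0.019 ]
(324, 141) [ 0.4708 -0.2549  0.056 ] proj [-0.0462  0.0014]
(286, 141) [ 0.4702 -0.2838  0.056 ] proj [-0.0462 -0.0276]
(361, 141) [ 0.4715 -0.2267  0.056 ] proj [-0.0462  0.0295]
(195, 103) [ 0.44   -0.3324  0.099 ] proj [-0.0752 -0.0769]
(452, 103) [ 0.4436 -0.1769  0.099 ] proj [-0.0753  0.0787]
(221, 129) [ 0.455  -0.3161  0.107 ] proj [-0.0606 -0.0602]
```

Request:
arm_command:
  deltas: [-0.095,0.005,-0.3,0,0,0,1,0,0,-0.5,0,0,0,1,0,0,-0.6,0,0,0,1,0,0,-0.6,0,0,0,1,0,0,-0.4,0,0,0,1,0,0,-0.2,0,0,0,1,0,0,-0.1,0,0,0,1,0,0,0,0,0,0,1]

```text
time: 15.4
eef_pos: [0.5148, -0.2556, 0.052]
eef_rot: [0.0, 0.011, 1.0, 0.0]
force: [0.6, -0.2, -0.9]
width: 0.038
grip_force: 80.6
```

Request:
arm_command:
  deltas: [0,0,-0.05,0,0,0,1,0,0,-0.05,0,0,0,1,0,0,-0.04,0,0,0,1,0,0,-0.03,0,0,0,1,0,0,-0.02,0,0,0,1,0,0,-0.02,0,0,0,1,0,0,0,0,0,0,1,0,0,0,0,0,0,1]

```text
time: 16.4
eef_pos: [0.5146, -0.2555, 0.0434]
eef_rot: [0.0, 0.011, 1.0, 0.0]
force: [-1.4, -0.6, -2.1]
width: 0.0385
grip_force: 80.6
```

```bash
python3 - <<'E'
from h import *
todo([.5145,-.256,.0416],np.pi-.0235); s=r.sense(); print(s["wrist_torque"])
p=r.camera_params("wrist");im=r.camera("wrist")
sc=r.camera("scene")[120:240,160:330]
cv2.imwrite("pics/w5.png",np.vstack([im[60:330,120:520],cv2.resize(sc,(400,282),interpolation=cv2.INTER_CUBIC)])[:,:,::-1])
np.savez("w5.npz",**{k:np.array(v) for k,v in p.items()})
E
```

```text
t 16.4 pos [ 0.5146 -0.2555  0.0434] d [-0.004 -0.012 -0.045] w [-0.0001  0.0001 -0.0006] F [-1.4 -0.6 -2.1] w/g 0.0384961389104401 80.57060122489929 j [-0.46  0.44 -0.21  0.91  0.   -0.44]
[0.00056707 0.00033098 0.03590897]
```

View pics/w5.png

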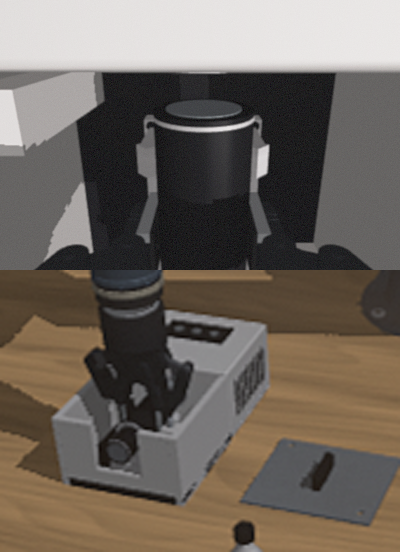

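The lens is over the V and centred (204 against the cheek mid of 203), with its nose in the front slot. Not touching yet, so I'm easing further down.

Request:
arm_command:
  deltas: [0,0,-0.02,0,0,0,1,0,0,0,0,0,0,1,0,0,-0.02,0,0,0,1,0,0,0,0,0,0,1,0,0,-0.01,0,0,0,1,0,0,0,0,0,0,1,0,0,0,0,0,0,1,0,0,0,0,0,0,1]

```text
time: 17.5
eef_pos: [0.5149, -0.256, 0.0427]
eef_rot: [0.001, 0.011, 1.0, -0.0]
force: [-4.1, -1.4, 11.7]
width: 0.038
grip_force: 81.9
```

Request:
arm_command:
  deltas: [-0.005,-0.005,0.003,0,0,0,1,0,0,0,0,0,0,1,0,0,0,0,0,0,1,0,0,0,0,0,0,1,0,0,0,0,0,0,1,0,0,0,0,0,0,1,0,0,0,0,0,0,1,0,0,0,0,0,0,1]

```text
time: 18.5
eef_pos: [0.5149, -0.256, 0.0427]
eef_rot: [0.001, 0.011, 1.0, -0.0]
force: [-1.8, -0.7, 10.3]
width: 0.0376
grip_force: 81.9
```

```bash
python3 - <<'E'
from h import *
F=[]
for i in range(4):
    im=r.camera("wrist"); s=r.sense(); F.append(np.r_[s["force"],s["wrist_torque"]])
print(np.round(F,2)); print(s["time"],s["eef_pos"],s["eef_rot"],s["grip_force"])
p=r.camera_params("wrist");cv2.imwrite("pics/w6.png",cv2.resize(im[60:330,120:520],(800,540),interpolation=cv2.INTER_CUBIC)[:,:,::-1])
np.savez("w6.npz",**{k:np.array(v) for k,v in p.items()})
E
```

```text
[[-2.32  0.09  9.84  0.02  0.46 -0.08]
 [-2.94  0.34 10.99 -0.02  0.48 -0.12]
 [-2.54 -0.29 10.91  0.04  0.49 -0.06]
 [-1.79 -0.42  9.77  0.02  0.52 -0.07]]
18.7 [ 0.51488963 -0.25599851  0.04266288] [ 9.30784260e-04  1.08388525e-02  9.99940817e-01 -1.21913132e-04] 81.8684720993042
```

View pics/w6.png

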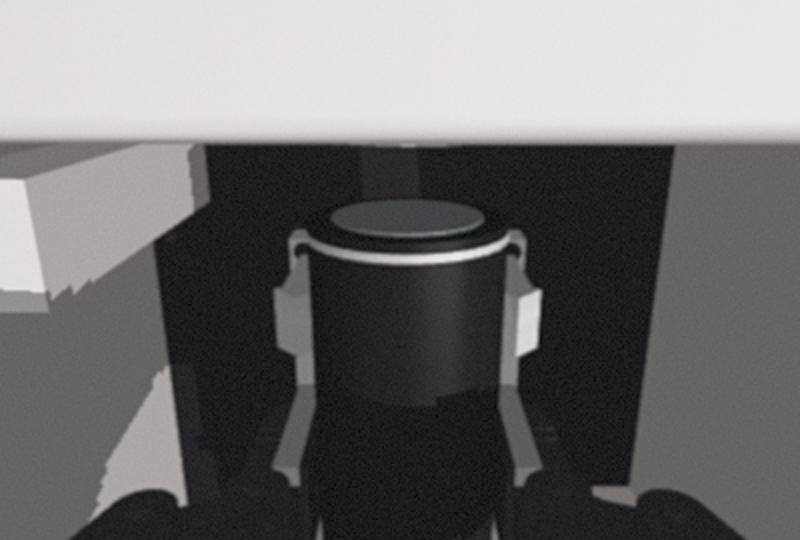

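The lens looks seated laterally, with the forces balanced in y. The pitch moment of 0.48 Nm suggests the rear cheek carries most of the load, so I'll tilt the nose slightly down and watch it.

Request:
arm_command:
  deltas: [0,0,0,0,0.001,0,1,0,0,0,0,0,0,1,0,0,0,0,0,0,1,0,0,0,0,0,0,1,0,0,0,0,0,0,1,0,0,0,0,0,0,1,0,0,0,0,0,0,1,0,0,0,0,0,0,1]

```text
time: 19.7
eef_pos: [0.5148, -0.256, 0.0427]
eef_rot: [-0.001, 0.011, 1.0, -0.0]
force: [-2.2, -0.1, 11.6]
width: 0.0381
grip_force: 81.9
```

```bash
cat >> h.py <<'E'
def avg(n=4):
    F=[]
    for i in range(n):
        r.camera("wrist"); s=r.sense(); F.append(np.r_[s["force"],s["wrist_torque"]])
    print(s["time"],"F,T",np.mean(F,0).round(2),"pos",s["eef_pos"].round(5),"rot",s["eef_rot"].round(5),"grip",s["grip_force"])
E
python3 -c "
from h import *
avg()"
```

```text
19.9 F,T [-2.66 -0.5  10.67  0.02  0.48 -0.09] pos [ 0.51486 -0.25598  0.04268] rot [-6.4000e-04  1.0860e-02  9.9994e-01 -1.4000e-04] grip 81.86669826507568
```

Request:
arm_command:
  deltas: [-0.015,0,0,0,0,0,1,0,0,0,0,0,0,1,0,0,0,0,0,0,1,0,0,0,0,0,0,1,0,0,0,0,0,0,1,0,0,0,0,0,0,1,0,0,0,0,0,0,1,0,0,0,0,0,0,1]

```text
time: 20.9
eef_pos: [0.5149, -0.256, 0.0427]
eef_rot: [-0.0, 0.011, 1.0, -0.0]
force: [-0.7, 0.2, 9.0]
width: 0.0381
grip_force: 81.8
```

```bash
python3 -c "
from h import *
avg()"
```

```text
21.1 F,T [-0.13 -0.15  8.55  0.06  0.07 -0.09] pos [ 0.51483 -0.256    0.04269] rot [-1.7000e-04  1.0790e-02  9.9994e-01 -1.2000e-04] grip 81.757732629776
```

The moment fell with Fx, so it was only the wrist lever arm and both cheeks carry load. Next is a sideways probe to confirm that both V faces touch, with a bit more push.

Request:
arm_command:
  deltas: [0,0.012,-0.004,0,0,0,1,0,0,0,0,0,0,1,0,0,0,0,0,0,1,0,0,0,0,0,0,1,0,0,0,0,0,0,1,0,0,0,0,0,0,1,0,0,0,0,0,0,1,0,0,0,0,0,0,1]

```text
time: 22.1
eef_pos: [0.5148, -0.256, 0.0427]
eef_rot: [-0.0, 0.011, 1.0, -0.001]
force: [-1.1, -2.2, 9.8]
width: 0.0381
grip_force: 81.7
```

```bash
python3 -c "
from h import *
avg()"
```

```text
22.3 F,T [-0.71 -1.71  9.74 -0.32  0.15 -0.08] pos [ 0.51484 -0.25599  0.0427 ] rot [-1.2000e-04  1.0920e-02  9.9994e-01 -5.5000e-04] grip 81.74288749694824
```

Request:
arm_command:
  deltas: [0,-0.024,0,0,0,0,1,0,0,0,0,0,0,1,0,0,0,0,0,0,1,0,0,0,0,0,0,1,0,0,0,0,0,0,1,0,0,0,0,0,0,1,0,0,0,0,0,0,1,0,0,0,0,0,0,1]

```text
time: 23.3
eef_pos: [0.5148, -0.256, 0.0426]
eef_rot: [-0.0, 0.011, 1.0, 0.0]
force: [-1.1, 3.0, 11.4]
width: 0.0379
grip_force: 81.8
```

```bash
python3 -c "
from h import *
avg()"
```

```text
23.5 F,T [-0.48  2.47 10.91  0.5   0.08 -0.14] pos [ 0.51483 -0.25603  0.04267] rot [-9.0000e-05  1.0650e-02  9.9994e-01  2.9000e-04] grip 81.84268712997437
```

The lens doesn't move sideways either way, so both faces hold it. Re-centring.

Request:
arm_command:
  deltas: [0,0.014,0,0,0,0,1,0,0,0,0,0,0,1,0,0,0,0,0,0,1,0,0,0,0,0,0,1,0,0,0,0,0,0,1,0,0,0,0,0,0,1,0,0,0,0,0,0,1,0,0,0,0,0,0,1]

```text
time: 24.5
eef_pos: [0.5148, -0.256, 0.0427]
eef_rot: [-0.0, 0.011, 1.0, -0.0]
force: [-0.5, -0.2, 10.4]
width: 0.0377
grip_force: 81.8
```

```bash
python3 -c "
from h import *
avg()
p=r.camera_params('wrist');w=dict(np.load('w6.npz'))
# w6 rear rim top edge: crop (408,258)->px
X=ray(w,(120+408/2,60+258/2),.08);Y=ray(w,(120+408/2,60+205/2),.04)
print(X,Y,'lens origin x ~',X[0]+.055,Y[0]+.055)"
```

```text
24.7 F,T [-0.84  0.52  9.92  0.06  0.15 -0.06] pos [ 0.51486 -0.25601  0.04269] rot [-9.0000e-05  1.0780e-02  9.9994e-01 -2.2000e-04] grip 81.83263778686523
[ 0.46314729 -0.25478027  0.08      ] [ 0.46251794 -0.25472198  0.04      ] lens origin x ~ 0.518147292211474 0.5175179414680573
```

Lens is at x ≈ 0.5175–0.518 against the seat at 0.517, with a 9.9 N push, so I'm handing in.

```bash
python3 -c "
from workcell import r
print(r.job_done())"
```

```text
the job is handed in; nothing more can be done
None
```

The job is handed in: the cover lies flat on the bench, and the lens sits in the V nose outward, within about 1 mm of midway, on both faces under a held push of about 10 N; it took about 25 s of the 53 s, and nothing was dropped.

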